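# Bring a backrest blank home in the drilling jig

## Robot

A 6-joint arm with a two-finger parallel gripper is mounted at the origin on the work surface. World frame = base frame: x ahead of the robot, y to its left, z up, the work surface at z = 0. Lengths are in m, angles in rad, forces in N, time in s.
With the tool pointing down it reaches from about 0.325 to 0.775 m from the base axis. Payload 5.5 kg.
Tool frame: the origin (TCP) lies at the very end of the fingers, on their centre line; the grasp point (between the pads) lies 19 mm behind it (grip_depth is the distance from the TCP to the grasp point, in m); z points along the fingers, y is the direction in which the jaws open and shut (so a half turn about z gives the same grasp; the last joint's range is limited). The gripper opens to 88 mm and grips with 3 to 60 N. Pads are 20 mm wide; open, the fingers measure 115 mm over their backs; the gripper's body (75 mm by 178 mm) begins 61 mm behind the grasp point.
Start: joints at [1.159, 0.091, 1.231, -0, 1.82, -0.057], TCP at [0.208, 0.563, 0.223] pointing down, gripper open.
Joint ranges: [-2.87, 2.87], [-0.86, 2.18], [0.17, 2.46], [-1.51, 4.65], [0.06, 2.69], [-2.65, 2.65]. Speed limits (rad/s): [2.57, 2.57, 3.01, 3.14, 3.14, 3.14].

## Interface

Orientations are given as a unit quaternion [x, y, z, w].
In Python, from workcell import * gives the robot as it stands.
- The arm moves only by the tool move_arm, never from a script. Its argument "deltas" is one flat list of numbers, 7 for each row, row after row: the shift along the tool's x, y, z in cm, then the turn, a rotation vector about the tool's x, y, z in rad, then the finger opening in cm, from 0 to 8.78. In form: [dx, dy, dz, wx, wy, wz, hand, dx, dy, dz, wx, wy, wz, hand, ...]. A call has 1 to 10 rows; each row is the pose to reach, as a shift and turn from the pose commanded when the call began, along the tool's axes at that moment; what a row does not reach only later rows make up. A row lasts 1/10 s, in which the tool goes at most 50 mm and 8.59 degrees, less where a joint would pass 70% of its speed; a pose out of reach is approached as far as the arm can. A call with a gripper value outside its range is refused whole. The fingers move at their own pace and stop on an object; "newtons" is the grip in N (left out, the last holds). Time passes only in rows, so rows that repeat a pose let the fingers close. It gives the time, the measured TCP pose, the force and the opening at its end, in the units of the state.
- get_obs(): the state, without advancing time (a new reading comes with each control period).
- camera(name): name is "scene" or "top"; returns the picture (480x640x3 uint8, blue, green, red); there is no depth.
- camera_info(name): a dict with "K" (3x3 intrinsics, pixels), "origin" and "attitude" of the camera in the world. Camera axes: x right, y down, z forward; pixel columns grow to the right and rows downward; lengths in m; the calibration is good to about 2 mm. A picture is of the moment at which its call begins. camera_info takes no time and is no camera call.
- sign_off(): hands the job in, once; it reports no verdict.
Trained networks look in the newest picture that a camera, given by its name, has taken for a name from the list of things; names that differ only in an ending like _2 or _b are one class to them, and where a whole thing is asked for, a point or a joint stands for the part that bears it (a point fixed in the world has none). Each returns a list of dicts, best first, with "conf" (0 to 1); they miss things now and then, are a little off and sometimes report something else, mostly with a low value. They report only what shows in the picture. A call takes as long as a camera call. They do not tell look-alikes from the thing itself.
- recognise(camera, label): "rect" ([left, top, width, height] in pixels, round what is visible of it).
- trace(camera, label): "region" (480x640 bool, what is visible of it) and "rect" ([left, top, width, height] in pixels, round what is visible of it).
- place_of(camera, label): "position" ([column, row] in pixels: a listed point, or the origin of a listed thing).
The state is a dict: "time": time; "qpos": joint angles; "joint_velocities": joint speeds; "tau": joint torques, N m; "ee_pos": TCP position; "tool_rot": TCP orientation; "wrist_force": force on the tool from outside, world axes, zero at the start; "moment": the same for the moment, N m; "finger_gap": opening from 0.0 (shut) to 1.0 (fully open).
Only numpy, scipy, OpenCV 4.12 (cv2) and the standard library are available. Lean on these libraries where they do the work, as an engineer would, in place of code of your own. Each camera call takes 0.05 s, during which the arm holds its last target. There are 200 camera calls.

## Task

In the two-lane drilling jig, draw the plywood blank with the rounded corners along its lane towards the robot, by pressing down on its top and pulling, until its front edge sits fully against the front fence. Then swing the steel hold-down bar all the way round so that it lies square across that blank. Leave the square-cornered blank where it is, and the things resting on the bridge too.

Things in the scene. Friction and masses are not known exactly. Their poses are not given: they have to be found in the camera images.
- jig: drilling jig fixed to the bench: grey bed 310 x 306 x 18 mm, origin at the centre of its underside, x along its two lanes away from the robot, z up. Lanes 120 mm wide, centred at y = +75 and -75 mm, between dark wooden rails 12 mm high above the bed (middle one 30 mm wide). A grey bridge spans both lanes from x = 55 to 135 mm, 38 to 50 mm above the bench; the blanks' far ends start under it
- fence_face (a point): the middle of the inner face of the aluminium fence that closes both lanes at the robot's end (x = -140 mm in the jig, 16 mm high above the bed); this point is 24 mm above the bench; axes as the jig's
- rounded_front (a point): middle of the near edge, half-way up, of the blank with rounded corners (radius 35 mm): plywood, 150 long, 114 wide, 12 mm thick, loose on the bed in either lane, near edge 60 to 110 mm from the fence. x runs along its length away from the robot, z up; its top is 6 mm above this point (30 mm above the bench). Pressing with 5 to 20 N draws it: it slips on the bed before the finger slips
- square: the other plywood blank, square-cornered, same length, width and thickness, in the other lane; origin at the centre of its underside. To be left alone
- bar (a joint): angle (rad) of the steel hold-down bar, seen from above: 0 = pointing straight away from the robot along the middle rail, positive = swung to the left (+y), negative = to the right; stops at +1.57 and -1.57, square across the left or right lane. Starts within 0.3 of 0. Stays where it is left (light friction, about 1 N at the knob)
- bar_pivot (a point): the bar's vertical pivot axis on the middle rail, 50 mm from the fence face, at the height of the bar's underside (34 mm above the bench, 4 mm above a blank's top)
- bar_knob (a point): centre, half-way up, of the upright black round knob on the bar: 22 mm in diameter, 40 mm tall, 70 mm from the pivot, its top 84 mm above the bench; x points along the bar away from the pivot
- bar_tip (a point): the underside of the bar at its free end, 95 mm from the pivot; the bar is 24 mm wide and 10 mm thick; x points along the bar away from the pivot
- tape: tape measure, 44 x 66 x 26 mm, standing on the bridge; origin at the centre of its underside. To be left alone
- screwcup: small steel bowl, 52 mm across and 26 mm high, standing on the bridge; origin at the centre of its underside. To be left alone
Things that resemble listed ones, but are neither listed nor needed, are in the scene too. What is shaped like the part that bears rounded_front but purple or turquoise is not meant.

How it is judged:
On the way, in this order (a step that is already met when the one before it is completed fails the run):
1. the rounded blank is drawn against the front fence, the bar not yet over it (x of rounded_front in the frame of fence_face below 0.004 m and value of joint bar between -0.7 and 0.7 rad), for 0.2 s.
2. the bar is swung square across the rounded blank ((value of joint bar above 1.4 rad or value of joint bar below -1.4 rad) and y of bar_tip in the frame of rounded_front between -0.05 and 0.05 m), for 0.2 s.
At the end, for the whole second after the job is handed in: Rounded blank flat in its lane, front edge within 4 mm of the fence, within 0.05 rad of the lane; bar at rest beyond 1.4 rad on that blank's side, lying over it; square blank within 10 mm, tape measure and bowl within 20 mm of their starts (all of step 2 and x of rounded_front in the frame of fence_face between -0.004 and 0.004 m and z of rounded_front in the frame of fence_face below 0.004 m and angle between the x axis of rounded_front and the x axis of jig, either way round below 0.05 rad and distance of square from where it was at the start of the episode below 0.01 m and distance of each of tape, screwcup from where it was at the start of the episode below 0.02 m and velocity of joint bar between -0.05 and 0.05 rad/s); the robot touches nothing.
It fails at once if the square-cornered blank is shifted by more than 10 mm (distance of square from where it was at the start of the episode above 0.01 m).
It fails at once if the tape measure or the bowl on the bridge is shifted by more than 20 mm (distance of any of tape, screwcup from where it was at the start of the episode above 0.02 m).
It also fails if it takes over 48 s, if anything falls off the work surface, if the arm or the gripper's body presses on something with over 40 N, if the wrist force passes 120 N, or if a joint passes its speed limit or range.

## Working session

There is one attempt and no reset: what is moved stays moved. The work goes in short steps, Python scripts to look and compute and a tool call to move; the robot and the scene stay as the last step left them, time stands still between calls to the robot, and variables do not carry over. Pictures are saved under pics/ and viewed, about 8 in all and at most 12, crops included, and the job is handed in when it is done.

Besides the shell and the picture viewer there is one more tool, called after ">>>" as name(argument=value, ...) on one line, values as JSON. move_arm: Moves the arm, as the interface text tells. Its arguments: {"type":"object","properties":{"deltas":{"type":"array"},"newtons":{"type":"number"}},"required":["deltas"]}

```bash
mkdir -p pics
cat > h.py <<'E'
from workcell import *
import numpy as np, cv2
from scipy.spatial.transform import Rotation as R
def ray(cam,px):
    i=camera_info(cam); K=np.array(i["K"]); a=np.array(i["attitude"])
    M=R.from_quat(a).as_matrix() if a.size==4 else a.reshape(3,3)
    return np.array(i["origin"]), M@np.linalg.solve(K,[px[0],px[1],1.])
def at(cam,px,z):
    o,d=ray(cam,px); return o+d*(z-o[2])/d[2]
def shot(cam,name):
    im=camera(cam); cv2.imwrite(f"pics/{name}.png",im); return im
E
python3 - <<'E'
from h import *
np.set_printoptions(precision=4,suppress=True)
print(camera_info("top"),camera_info("scene"))
Z=dict(jig=0,fence_face=.024,rounded_front=.024,square=.018,bar_pivot=.034,bar_knob=.064,bar_tip=.034,tape=.05,screwcup=.05)
for c in("top","scene"):
    shot(c,c+"0")
    for n,z in Z.items():
        for r in place_of(c,n)[:3]: print(c,n,round(r["conf"],2),np.round(r["position"],1),at(c,r["position"],z))
o=get_obs();print(o["time"],o["ee_pos"],o["tool_rot"])
E
```

```text
{'K': array([[579.8256,   0.    , 318.5576],
       [  0.    , 579.8256, 234.8784],
       [  0.    ,   0.    ,   1.    ]]), 'origin': array([ 0.3309, -0.0703,  1.2784]), 'attitude': array([-0.7011,  0.71  , -0.0499,  0.0435])} {'K': array([[553.082 ,   0.    , 320.16  ],
       [  0.    , 553.082 , 241.9144],
       [  0.    ,   0.    ,   1.    ]]), 'origin': array([ 0.9092, -0.6595,  1.1714]), 'attitude': array([ 0.9119,  0.2995, -0.0869, -0.2669])}
top jig 0.69 [271.8 183. ] [0.6197 0.0207 0.    ]
top fence_face 0.82 [264.1 239.9] [0.488  0.0361 0.024 ]
top rounded_front 0.91 [413.6 362.1] [ 0.2226 -0.2809  0.024 ]
top rounded_front 0.9 [368.3 130.1] [ 0.7327 -0.1971  0.024 ]
top rounded_front 0.68 [169.9 354. ] [0.2466 0.2358 0.024 ]
top square 0.82 [241.8 174.8] [0.635 0.086 0.018]
top bar_pivot 0.83 [267.8 219.3] [0.5317 0.0272 0.034 ]
top bar_knob 0.97 [264.9 187.9] [0.5948 0.0309 0.064 ]
top bar_knob 0.54 [268.8 181.7] [0.6082 0.0225 0.064 ]
top bar_tip 0.67 [268.8 178.2] [0.6229 0.0248 0.034 ]
top tape 0.64 [235.2 126.2] [0.7363 0.0969 0.05  ]
top screwcup 0.91 [318.5 133.5] [ 0.7179 -0.0853  0.05  ]
scene jig 0.88 [391.7 250.4] [0.6249 0.0304 0.    ]
scene fence_face 0.77 [347.4 213.8] [0.4812 0.0421 0.024 ]
scene rounded_front 0.87 [351.3 253.1] [ 0.5558 -0.0485  0.024 ]
scene rounded_front 0.74 [187.9 253.3] [ 0.2365 -0.2846  0.024 ]
scene rounded_front 0.6 [380.4 344.6] [ 0.7415 -0.2049  0.024 ]
scene square 0.89 [409.3 232.8] [0.637  0.0898 0.018 ]
scene bar_pivot 0.57 [359.9 223.1] [0.5263 0.0311 0.034 ]
scene bar_knob 0.71 [387.3 234.4] [0.6078 0.0247 0.064 ]
scene bar_tip 0.59 [391.3 246.6] [0.6266 0.019  0.034 ]
scene tape 0.59 [453.  244.7] [0.7469 0.1019 0.05  ]
scene screwcup 0.88 [397.3 293.6] [ 0.7092 -0.0891  0.05  ]
1.0 [0.2084 0.5627 0.2227] [ 0.1764  0.9843  0.     -0.    ]
```

Run:
```python
import cv2
a=cv2.imread("pics/top0.png")[90:270,170:410]; b=cv2.imread("pics/scene0.png")[150:350,270:510]
cv2.imwrite("pics/c0.png",cv2.resize(a,None,fx=3.3,fy=3.3,interpolation=2))
cv2.imwrite("pics/c1.png",cv2.resize(b,None,fx=3,fy=3,interpolation=2))
```

```text
(no output)
```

View pics/c0.png

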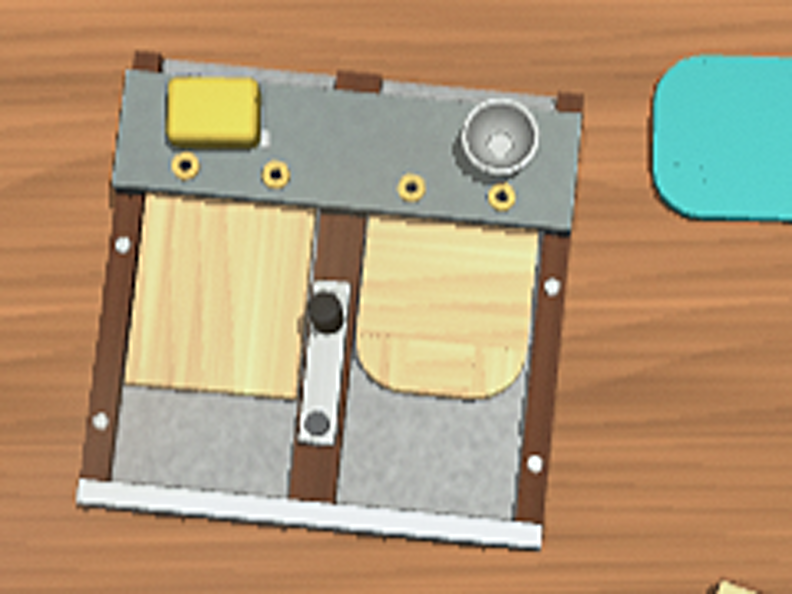

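View pics/c1.png

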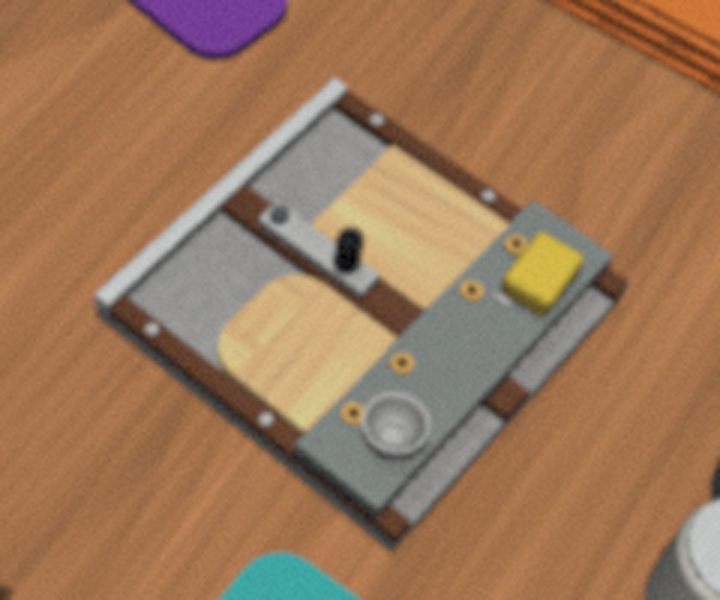

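The rounded blank (crop c0: front edge middle ≈(440,397)) is in the right lane, and the square one is in the left. The bar is near 0, leaning slightly away from straight. The tape is at the left of the bridge, the bowl at the right.

Run:
```python
from h import *
np.set_printoptions(precision=4,suppress=True)
f=lambda u,v,z:at("top",(170+(u+.5)/3.3-.5,90+(v+.5)/3.3-.5),z)
g=lambda u,v,z:at("scene",(270+(u+.5)/3-.5,150+(v+.5)/3-.5),z)
for n,p in dict(fenL=f(80,480,.034),fenR=f(541,522,.034),brNL=f(112,188,.05),brNR=f(572,230,.05),brFL=f(126,69,.05),brFR=f(582,121,.05),
 front=f(440,398,.03),knobtop=f(326,305,.084),piv=f(317,424,.044),bartipmid=f(333,284,.044),sqL=f(124,384,.03),sqR=f(297,397,.03),
 s_fenL=g(345,90,.034),s_fenR=g(112,305,.034),s_brNR=g(298,445,.05),s_brNL=g(527,205,.05),s_front=g(240,300,.03)).items(): print(n,p)
```

```text
fenL [0.499  0.1868 0.034 ]
fenR [ 0.4676 -0.1147  0.034 ]
brNL [0.691  0.1654 0.05  ]
brNR [ 0.6592 -0.1378  0.05  ]
brFL [0.7725 0.1571 0.05  ]
brFR [ 0.7335 -0.1458  0.05  ]
front [ 0.5514 -0.0493  0.03  ]
knobtop [0.6028 0.0218 0.084 ]
piv [0.5327 0.0309 0.044 ]
bartipmid [0.626  0.0202 0.044 ]
sqL [0.5633 0.1596 0.03  ]
sqR [0.5532 0.0452 0.03  ]
s_fenL [0.5009 0.1847 0.034 ]
s_fenR [ 0.4699 -0.1132  0.034 ]
s_brNR [ 0.6636 -0.1366  0.05  ]
s_brNL [0.6934 0.1597 0.05  ]
s_front [ 0.5489 -0.046   0.03  ]
```

```bash
cat >> h.py <<'E'
np.set_printoptions(precision=4,suppress=True)
F=np.array([.4843,.036]); X=np.array([.9946,-.1036]); Y=np.array([.1036,.9946]); PSI=np.arctan2(Y[1],Y[0])
def J(x,y): return F+x*X+y*Y      # fence-face frame -> world
def toJ(p): d=np.array(p)[:2]-F; return np.array([d@X,d@Y])
def pose(psi): # tool y at yaw psi, z down
    y=np.array([np.cos(psi),np.sin(psi),0]); z=np.array([0,0,-1.]); return np.c_[np.cross(y,z),y,z]
def row(xy,z,psi=PSI):
    o=get_obs(); M=R.from_quat(o["tool_rot"])
    d=M.inv().apply(np.r_[xy,z]-o["ee_pos"])*100
    return np.round(d,2),np.round((M.inv()*R.from_matrix(pose(psi))).as_rotvec(),3)
E
python3 -c "
from h import *
print(row(J(.13,-.075),.12), J(.13,-.075))"
```

```text
(array([-58.62, -43.84,  10.26]), array([ 0.   , -0.   , -0.251])) [ 0.6058 -0.0521]
```

>>> move_arm(deltas=[-58.6,-43.8,5,0,0,-0.251,0,-58.6,-43.8,5,0,0,-0.251,0,-58.6,-43.8,5,0,0,-0.251,0,-58.6,-43.8,5,0,0,-0.251,0,-58.6,-43.8,5,0,0,-0.251,0,-58.6,-43.8,5,0,0,-0.251,0,-58.6,-43.8,5,0,0,-0.251,0,-58.6,-43.8,5,0,0,-0.251,0,-58.6,-43.8,5,0,0,-0.251,0,-58.6,-43.8,5,0,0,-0.251,0], newtons=20)

```text
time: 2.0
ee_pos: [0.4798, 0.1424, 0.1888]
tool_rot: [0.052, 0.999, 0.0, 0.0]
wrist_force: [-0.2, 0.2, -0.5]
finger_gap: 0.126
```

```bash
python3 -c "
from h import *
print(row(J(.13,-.075),.06),get_obs()['time'])"
```

```text
(array([-14.54, -18.04,  12.89]), array([ 0.   ,  0.001, -0.   ])) 2.0
```

>>> move_arm(deltas=[-14.5,-18,6,0,0,0,0,-14.5,-18,6,0,0,0,0,-14.5,-18,6,0,0,0,0,-14.5,-18,6,0,0,0,0,-14.5,-18,6,0,0,0,0,-14.5,-18,9,0,0,0,0,-14.5,-18,12.5,0,0,0,0,-14.5,-18,12.5,0,0,0,0,-14.5,-18,12.5,0,0,0,0])

```text
time: 2.9
ee_pos: [0.6042, -0.0496, 0.0636]
tool_rot: [0.052, 0.999, 0.0, -0.001]
wrist_force: [0.6, 0.3, 0.2]
finger_gap: 0.004
```

Run:
```python
from h import *
print(row(J(.13,-.075),.03),get_obs()['time'],get_obs()['wrist_force'],toJ(get_obs()['ee_pos']))
im=shot("scene","s1")
cv2.imwrite("pics/c2.png",cv2.resize(im[130:350,250:510],None,fx=2.7,fy=2.7,interpolation=2))
```

```text
(array([-0.19, -0.23,  3.36]), array([ 0.   , -0.001,  0.   ])) 2.9 [0.5762 0.2692 0.1646] [ 0.1281 -0.0727]
```

View pics/c2.png

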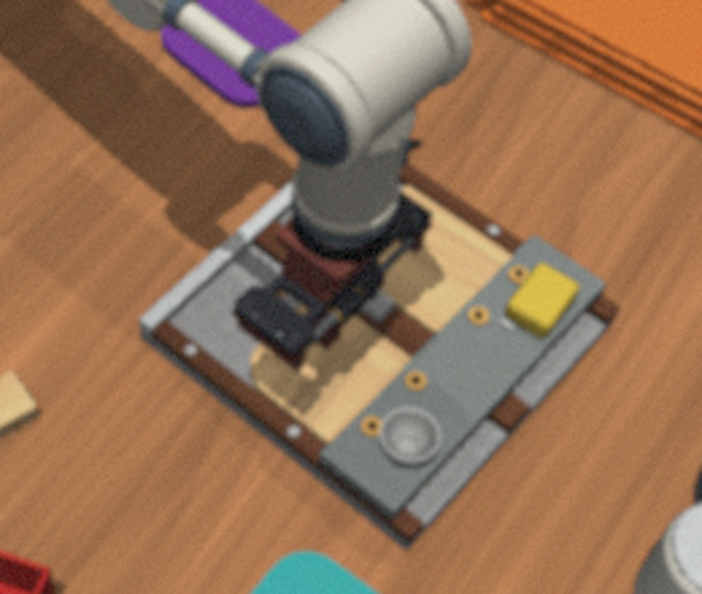

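The gripper is above the rounded blank, clear of the bar and bridge. Now I descend gently.

>>> move_arm(deltas=[-0.1,-0.2,1.6,0,0,0,0,-0.1,-0.2,2.8,0,0,0,0,-0.1,-0.2,3.2,0,0,0,0,-0.1,-0.2,3.4,0,0,0,0,-0.1,-0.2,3.45,0,0,0,0,-0.1,-0.2,3.45,0,0,0,0])

```text
time: 3.55
ee_pos: [0.6058, -0.0518, 0.0304]
tool_rot: [0.052, 0.999, -0.0, 0.001]
wrist_force: [-1.5, 0.2, 5.5]
finger_gap: 0.009
```

>>> move_arm(deltas=[0,0,0.1,0,0,0,0,0,0,0.1,0,0,0,0])

```text
time: 3.75
ee_pos: [0.6062, -0.0518, 0.0304]
tool_rot: [0.052, 0.999, -0.0, 0.001]
wrist_force: [-3.4, -0.3, 9.1]
finger_gap: 0.003
```

>>> move_arm(deltas=[0.3,0,0.08,0,0,0,0,0.8,0,0.08,0,0,0,0,1.3,0,0.08,0,0,0,0,1.8,0,0.08,0,0,0,0,2.4,0,0.08,0,0,0,0,3,0,0.08,0,0,0,0,3,0,0.08,0,0,0,0])

```text
time: 4.45
ee_pos: [0.5771, -0.0488, 0.0303]
tool_rot: [0.052, 0.999, -0.0, 0.003]
wrist_force: [-0.9, -1.1, 9.7]
finger_gap: 0.0
```

Run:
```python
from h import *
print(toJ(get_obs()['ee_pos']))
for c in("top","scene"):
    im=shot(c,c+"2")
    for r in place_of(c,"rounded_front")[:3]: print(c,r["conf"],r["position"],toJ(at(c,r["position"],.024)))
    for r in trace(c,"rounded_front")[:4]: print(r["conf"],r["rect"])
```

```text
[ 0.101  -0.0748]
top 0.97 [368.0, 130.1] [ 0.2712 -0.2055]
top 0.94 [303.1, 221.6] [ 0.0516 -0.0803]
top 0.78 [169.5, 352.9] [-0.2549  0.1753]
0.71 [409.6, 339.4, 74.4, 62.0]
0.66 [145.3, 279.5, 66.2, 79.3]
0.65 [367.3, 108.4, 65.6, 48.7]
0.63 [275.8, 182.7, 39.9, 37.5]
scene 0.79 [185.0, 251.9] [-0.2215 -0.3466]
scene 0.62 [345.7, 244.2] [ 0.053  -0.0664]
scene 0.6 [380.0, 344.3] [ 0.2797 -0.213 ]
0.8 [126.6, 240.6, 72.5, 60.7]
0.77 [333.4, 241.6, 67.5, 49.6]
0.73 [316.8, 124.4, 38.4, 26.4]
0.61 [328.7, 336.7, 67.2, 68.6]
```

>>> move_arm(deltas=[0.3,0,0.04,0,0,0,0,0.9,0,0.04,0,0,0,0,1.5,0,0.04,0,0,0,0,2.1,0,0.04,0,0,0,0,2.7,0,0.04,0,0,0,0,3.3,0,0.04,0,0,0,0,3.8,0,0.04,0,0,0,0,4.2,0,0.04,0,0,0,0,4.2,0,0.04,0,0,0,0])

```text
time: 5.65
ee_pos: [0.5359, -0.0446, 0.0303]
tool_rot: [0.052, 0.999, -0.0, 0.003]
wrist_force: [0.8, -0.3, 10.8]
finger_gap: 0.007
```

>>> move_arm(deltas=[0.2,0,0.03,0,0,0,0,0.3,0,0.03,0,0,0,0,0.3,0,0.03,0,0,0,0])

```text
time: 5.95
ee_pos: [0.5337, -0.0444, 0.0303]
tool_rot: [0.052, 0.999, -0.0, 0.004]
wrist_force: [2.3, 0.4, 10.4]
finger_gap: 0.008
```

>>> move_arm(deltas=[0.15,0,0.02,0,0,0,0,0.3,0,0.02,0,0,0,0,0.3,0,0.02,0,0,0,0])

```text
time: 6.25
ee_pos: [0.5309, -0.0441, 0.0303]
tool_rot: [0.052, 0.999, -0.0, 0.004]
wrist_force: [2.6, -0.2, 11.3]
finger_gap: 0.004
```

>>> move_arm(deltas=[0.15,0,0.02,0,0,0,0,0.3,0,0.02,0,0,0,0,0.3,0,0.02,0,0,0,0])

```text
time: 6.55
ee_pos: [0.5281, -0.0438, 0.0303]
tool_rot: [0.052, 0.999, -0.0, 0.005]
wrist_force: [2.2, -1.0, 12.7]
finger_gap: 0.004
```

Run:
```python
from h import *
a=shot("top","top3"); b=shot("scene","scene3")
A=cv2.resize(a[190:270,240:360],None,fx=6,fy=6,interpolation=2)
cv2.imwrite("pics/c3.png",A)
cv2.imwrite("pics/c4.png",cv2.resize(b[170:300,280:430],None,fx=4.6,fy=4.6,interpolation=2))
for c in("top","scene"):
    for r in place_of(c,"rounded_front")[:3]: print(c,r["conf"],r["position"],toJ(at(c,r["position"],.024)))
```

```text
top 0.9 [368.6, 131.5] [ 0.2681 -0.2071]
top 0.9 [167.6, 353.1] [-0.2557  0.1792]
top 0.85 [298.0, 240.6] [ 0.0089 -0.0732]
scene 0.95 [379.1, 344.8] [ 0.2789 -0.2152]
scene 0.92 [186.7, 251.5] [-0.2193 -0.3431]
scene 0.7 [327.2, 234.7] [ 0.0008 -0.0763]
```

View pics/c4.png

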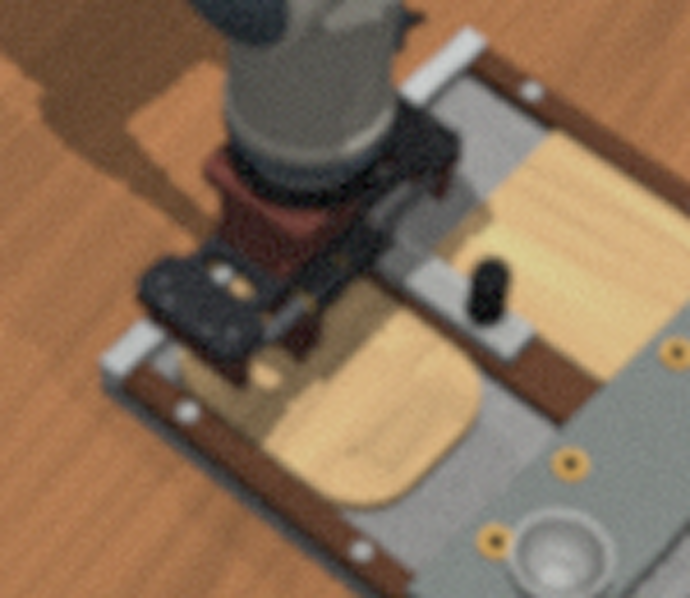

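View pics/c3.png

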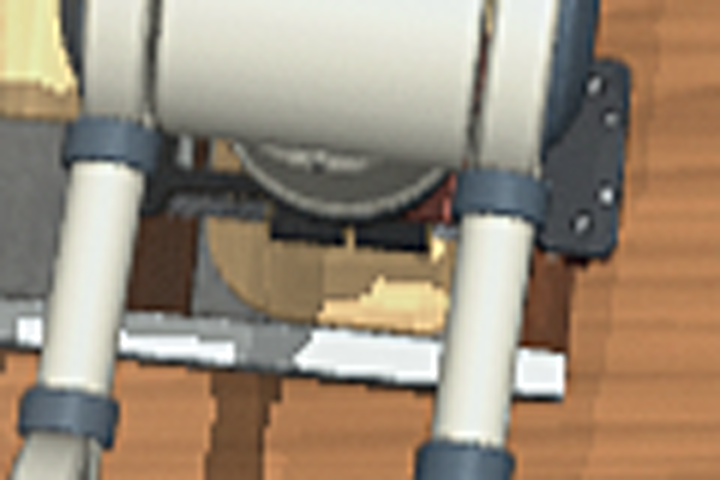

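The blank looks to be at or within a few mm of the fence. I'll pull a little more and watch for the force to rise.

>>> move_arm(deltas=[0.1,0,0,0,0,0,0,0.2,0,0,0,0,0,0,0.2,0,0,0,0,0,0])

```text
time: 7.05
ee_pos: [0.5262, -0.0436, 0.0303]
tool_rot: [0.052, 0.999, -0.0, 0.005]
wrist_force: [1.9, -0.6, 11.7]
finger_gap: 0.006
```

>>> move_arm(deltas=[0.1,0,0,0,0,0,0,0.2,0,0,0,0,0,0,0.2,0,0,0,0,0,0])

```text
time: 7.35
ee_pos: [0.5245, -0.0434, 0.0303]
tool_rot: [0.052, 0.999, -0.0, 0.005]
wrist_force: [4.0, 0.1, 10.9]
finger_gap: 0.01
```

>>> move_arm(deltas=[0.1,0,0,0,0,0,0,0.2,0,0,0,0,0,0,0.2,0,0,0,0,0,0])

```text
time: 7.65
ee_pos: [0.5226, -0.0432, 0.0303]
tool_rot: [0.052, 0.999, -0.0, 0.005]
wrist_force: [4.8, -0.6, 9.9]
finger_gap: 0.004
```

>>> move_arm(deltas=[0.15,0,0.05,0,0,0,0,0.3,0,0.05,0,0,0,0,0.3,0,0.05,0,0,0,0])

```text
time: 7.95
ee_pos: [0.5201, -0.0429, 0.0303]
tool_rot: [0.052, 0.999, -0.0, 0.006]
wrist_force: [5.7, -0.2, 11.4]
finger_gap: 0.007
```

>>> move_arm(deltas=[0.15,0,0.02,0,0,0,0,0.3,0,0.02,0,0,0,0,0.3,0,0.02,0,0,0,0])

```text
time: 8.25
ee_pos: [0.5173, -0.0426, 0.0303]
tool_rot: [0.052, 0.999, -0.0, 0.006]
wrist_force: [5.6, 0.0, 12.1]
finger_gap: 0.004
```

>>> move_arm(deltas=[0,0,-1,0,0,0,0,0,0,-4,0,0,0,0,0,0,-8,0,0,0,0,0,5,-12,0,0,0,0,0,10,-12,0,0,0,0,0,15,-12,0,0,0,0,0,20,-12,0,0,0,0,0,25,-12,0,0,0,0,0,28,-12,0,0,0,0,0,28,-12,0,0,0,0])

```text
time: 9.25
ee_pos: [0.5407, 0.2409, 0.1444]
tool_rot: [0.049, 0.999, 0.0, -0.001]
wrist_force: [-0.8, -1.1, 0.5]
finger_gap: 0.003
```

Run:
```python
from h import *
a=shot("top","top4"); b=shot("scene","scene4")
cv2.imwrite("pics/c5.png",cv2.resize(a[160:270,250:350],None,fx=5.4,fy=5.4,interpolation=2))
for c in("top","scene"):
    for n,z in dict(rounded_front=.024,bar_knob=.064,bar_tip=.034,bar_pivot=.034,square=.018,fence_face=.024).items():
      for r in place_of(c,n)[:3]: print(c,n,round(r["conf"],2),r["position"],toJ(at(c,r["position"],z)))
print(get_obs()['ee_pos'])
```

```text
top rounded_front 0.9 [413.6, 363.8] [-0.231  -0.3425]
top rounded_front 0.78 [299.8, 241.0] [ 0.0083 -0.0772]
top rounded_front 0.61 [365.9, 130.9] [ 0.2689 -0.2009]
top bar_tip 0.64 [271.0, 176.6] [ 0.143  -0.0012]
top bar_pivot 0.56 [269.4, 218.8] [ 0.0495 -0.0072]
top square 0.66 [239.7, 173.3] [0.1477 0.0703]
top fence_face 0.75 [262.3, 240.7] [0.0015 0.0042]
scene rounded_front 0.83 [186.3, 251.1] [-0.2209 -0.343 ]
scene rounded_front 0.65 [381.9, 343.8] [ 0.282  -0.2093]
scene rounded_front 0.62 [327.0, 233.8] [-0.0014 -0.0746]
scene bar_knob 0.74 [387.9, 235.1] [0.1263 0.0009]
scene bar_tip 0.69 [389.7, 249.2] [ 0.145  -0.0106]
scene bar_tip 0.38 [347.1, 212.2] [-0.0032  0.0033]
scene bar_pivot 0.84 [361.6, 224.7] [ 0.0485 -0.0013]
scene square 0.79 [410.9, 231.8] [0.1474 0.0745]
scene fence_face 0.67 [346.4, 213.2] [-0.0068  0.0055]
scene fence_face 0.53 [386.2, 235.3] [0.1102 0.0211]
[0.542  0.236  0.1456]
```

View pics/c5.png

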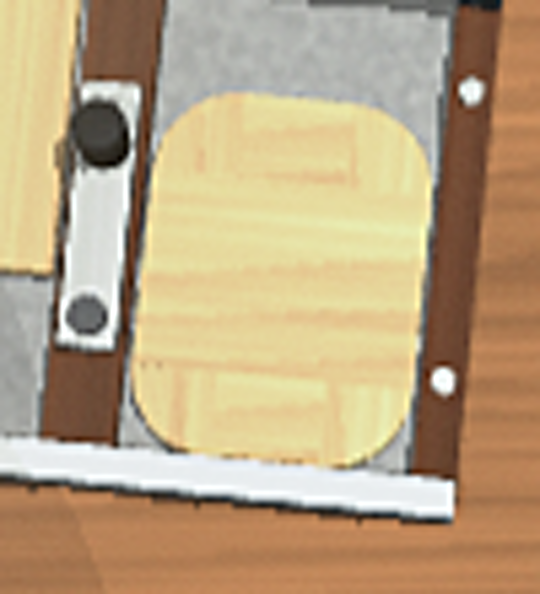

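```bash
cat >> h.py <<'E'
def bp(th,d,r=.07): return J(.05+r*np.cos(th)-d*np.sin(th), r*np.sin(th)+d*np.cos(th))
def b(th,d,z,r=.07): return row(bp(th,d,r),z,PSI+th)
E
python3 - <<'E'
from h import *
for u,v in((310,97),(245,93),(370,105)): print("rear",toJ(at("top",(250+(u+.5)/5.4-.5,160+(v+.5)/5.4-.5),.03)))
print(toJ(at("top",(250+285/5.4-.5,160+466/5.4-.5),.03)))
print(b(0,.045,.13),b(0,.045,.056))
E
```

```text
rear [ 0.1491 -0.0799]
rear [ 0.1483 -0.0533]
rear [ 0.148  -0.1045]
[-0.0023 -0.0837]
(array([ -8.34, -15.99,   1.56]), array([ 0.,  0., -0.])) (array([ -8.34, -15.99,   8.96]), array([ 0.,  0., -0.]))
```

The blank's rear edge measures about 149 mm from the fence face on a 150 mm blank, so it is seated and straight. Next I stage the fingers on the +y side of the knob.

>>> move_arm(deltas=[-8.3,-16,1.5,0,0,0,0,-8.3,-16,1.5,0,0,0,0,-8.3,-16,1.5,0,0,0,0,-8.3,-16,1.5,0,0,0,0,-8.3,-16,1.5,0,0,0,0,-8.3,-16,5,0,0,0,0,-8.3,-16,8,0,0,0,0,-8.3,-16,9,0,0,0,0,-8.3,-16,9,0,0,0,0])

```text
time: 10.85
ee_pos: [0.6065, 0.0693, 0.0536]
tool_rot: [0.051, 0.999, -0.0, -0.002]
wrist_force: [0.4, 1.1, 0.1]
finger_gap: 0.009
```

Run:
```python
from h import *
print(toJ(get_obs()['ee_pos']))
for th,d in((0,.03),(0,.0245),(-.1,.0245),(-.2,.0245),(-.3,.0245),(-.4,.0245),(-.5,.0245),(-.6,.0245)): print(th,*b(th,d,.056))
```

```text
[0.1181 0.0457]
0 [-0.19 -1.57 -0.24] [-0.    -0.004  0.001]
0 [-0.19 -2.12 -0.24] [-0.    -0.004  0.001]
-0.1 [-0.4  -2.84 -0.24] [-0.001 -0.004  0.101]
-0.2 [-0.53 -3.56 -0.24] [-0.001 -0.004  0.201]
-0.3 [-0.6  -4.3  -0.24] [-0.001 -0.004  0.301]
-0.4 [-0.59 -5.04 -0.24] [-0.001 -0.004  0.401]
-0.5 [-0.5  -5.78 -0.24] [-0.001 -0.004  0.501]
-0.6 [-0.35 -6.5  -0.24] [-0.002 -0.004  0.601]
```

>>> move_arm(deltas=[-0.2,-1,-0.2,0,0,0,0,-0.2,-1.6,-0.2,0,0,0,0,-0.2,-2.1,-0.2,0,0,0,0,-0.4,-2.8,-0.2,0,0,0.1,0,-0.5,-3.6,-0.2,0,0,0.2,0,-0.6,-4.3,-0.2,0,0,0.3,0,-0.6,-5,-0.2,0,0,0.4,0,-0.5,-5.8,-0.2,0,0,0.5,0,-0.35,-6.5,-0.2,0,0,0.6,0])

```text
time: 11.75
ee_pos: [0.6054, 0.003, 0.0589]
tool_rot: [0.347, 0.938, 0.001, 0.001]
wrist_force: [0.5, 1.1, 0.4]
finger_gap: 0.007
```

Run:
```python
from h import *
print(toJ(get_obs()['ee_pos']),get_obs()['wrist_force'])
for th in np.arange(-.7,-1.61,-.1): print(round(th,2),*b(th,.0245,.056))
```

```text
[ 0.1238 -0.0203] [0.4902 1.1041 0.4399]
-0.7 [ 0.03 -0.75  0.29] [0.002 0.002 0.096]
-0.8 [-0.11 -1.48  0.29] [0.002 0.002 0.196]
-0.9 [-0.18 -2.22  0.29] [0.002 0.002 0.296]
-1.0 [-0.17 -2.96  0.28] [0.002 0.001 0.396]
-1.1 [-0.09 -3.7   0.28] [0.002 0.001 0.496]
-1.2 [ 0.06 -4.42  0.28] [0.002 0.001 0.596]
-1.3 [ 0.29 -5.13  0.28] [0.002 0.001 0.696]
-1.4 [ 0.58 -5.81  0.28] [0.003 0.001 0.796]
-1.5 [ 0.94 -6.46  0.28] [0.003 0.001 0.896]
-1.6 [ 1.37 -7.07  0.27] [0.003 0.001 0.996]
```

Force of about 1 N matches the bar's friction. Continuing the arc.

>>> move_arm(deltas=[0,-0.75,0.2,0,0,0.1,0,-0.1,-1.5,0.2,0,0,0.2,0,-0.2,-2.2,0.2,0,0,0.3,0,-0.2,-3,0.2,0,0,0.4,0,-0.1,-3.7,0.2,0,0,0.5,0,0.05,-4.4,0.2,0,0,0.6,0,0.3,-5.1,0.2,0,0,0.7,0,0.6,-5.8,0.2,0,0,0.8,0,0.9,-6.3,0.2,0,0,0.9,0,0.9,-6.3,0.2,0,0,0.9,0])

```text
time: 12.75
ee_pos: [0.5571, -0.0394, 0.0567]
tool_rot: [0.719, 0.695, 0.001, 0.001]
wrist_force: [0.6, 0.2, 0.1]
finger_gap: 0.003
```

Run:
```python
from h import *
print(toJ(get_obs()['ee_pos']),get_obs()['wrist_force'])
for d in (.0245,.0225,.02): print(*b(-1.57,d,.056))
```

```text
[ 0.0803 -0.0675] [0.5693 0.1988 0.1404]
[-0.21 -0.59  0.07] [0.002 0.    0.068]
[-0.2  -0.79  0.07] [0.002 0.    0.068]
[-0.18 -1.04  0.07] [0.002 0.    0.068]
```

>>> move_arm(deltas=[-0.1,-0.3,0,0,0,0.07,0,-0.2,-0.5,0,0,0,0.07,0,-0.2,-0.7,0,0,0,0.07,0,-0.2,-0.7,0,0,0,0.07,0])

```text
time: 13.15
ee_pos: [0.5501, -0.0405, 0.0558]
tool_rot: [0.742, 0.671, 0.0, 0.0]
wrist_force: [0.0, -0.3, 0.7]
finger_gap: 0.01
```

>>> move_arm(deltas=[0,-0.15,0,0,0,0,0,0,-0.15,0,0,0,0,0])

```text
time: 13.35
ee_pos: [0.5484, -0.0402, 0.0555]
tool_rot: [0.742, 0.67, -0.0, 0.0]
wrist_force: [1.1, -0.4, 0.2]
finger_gap: 0.003
```

>>> move_arm(deltas=[0,-0.2,0,0,0,0,0,0,-0.3,0,0,0,0,0,0,-0.3,0,0,0,0,0])

```text
time: 13.65
ee_pos: [0.5458, -0.04, 0.0555]
tool_rot: [0.743, 0.67, 0.0, 0.0]
wrist_force: [3.7, -1.8, -1.0]
finger_gap: 0.003
```

>>> move_arm(deltas=[0,-0.1,0,0,0,0,0,0,-0.2,0,0,0,0,0,0,-0.2,0,0,0,0,0])

```text
time: 13.95
ee_pos: [0.5456, -0.04, 0.0557]
tool_rot: [0.743, 0.67, 0.002, 0.002]
wrist_force: [11.2, -2.5, -3.5]
finger_gap: 0.006
```

The bar has hit its stop: the force rose to 11 N with no further motion. I'll back off and retreat upwards.

>>> move_arm(deltas=[0,0.5,0,0,0,0,0,0,1.5,0,0,0,0,0,0,2,-3,0,0,0,0,0,2,-8,0,0,0,0,0,2,-12,0,0,0,0,12,2,-12,0,0,0,0,24,2,-12,0,0,0,0,24,2,-12,0,0,0,0,24,2,-12,0,0,0,0,24,2,-12,0,0,0,0])

```text
time: 14.95
ee_pos: [0.5878, 0.1998, 0.1751]
tool_rot: [0.742, 0.67, -0.0, -0.001]
wrist_force: [-0.1, -0.6, -0.2]
finger_gap: 0.008
```

Run:
```python
from h import *
a=shot("top","top5"); b=shot("scene","scene5")
cv2.imwrite("pics/c6.png",cv2.resize(a[90:270,170:370],None,fx=3.3,fy=3.3,interpolation=2))
for c in("top","scene"):
    for n,z in dict(rounded_front=.024,bar_knob=.064,bar_tip=.034,square=.018,tape=.05,screwcup=.05).items():
      for r in place_of(c,n)[:3]: print(c,n,round(r["conf"],2),r["position"],toJ(at(c,r["position"],z)))
print(get_obs()['ee_pos'],get_obs()['wrist_force'])
```

```text
top rounded_front 0.97 [297.6, 244.2] [ 0.0009 -0.0731]
top rounded_front 0.9 [368.8, 131.4] [ 0.2683 -0.2075]
top rounded_front 0.69 [410.4, 361.5] [-0.2268 -0.3354]
top bar_knob 0.64 [298.2, 222.5] [ 0.0426 -0.0715]
top bar_tip 0.7 [311.7, 224.6] [ 0.0452 -0.0999]
top square 0.57 [237.0, 175.9] [0.1413 0.0756]
top tape 0.56 [234.2, 124.8] [0.2473 0.0892]
top screwcup 0.8 [318.8, 134.8] [ 0.242  -0.0973]
scene rounded_front 0.95 [187.2, 252.3] [-0.2167 -0.3438]
scene rounded_front 0.78 [329.1, 233.5] [ 0.0019 -0.0704]
scene rounded_front 0.78 [322.5, 129.5] [-0.2471  0.1801]
scene bar_knob 0.84 [346.8, 234.7] [ 0.0527 -0.0645]
scene bar_tip 0.96 [336.4, 248.8] [ 0.0489 -0.0967]
scene square 0.64 [406.3, 231.1] [0.1376 0.0684]
scene tape 0.86 [451.1, 247.2] [0.2551 0.0839]
scene screwcup 0.8 [397.8, 292.6] [ 0.2359 -0.0984]
[0.5881 0.1964 0.1757] [ 0.0255 -0.3476  0.0197]
```

View pics/c6.png

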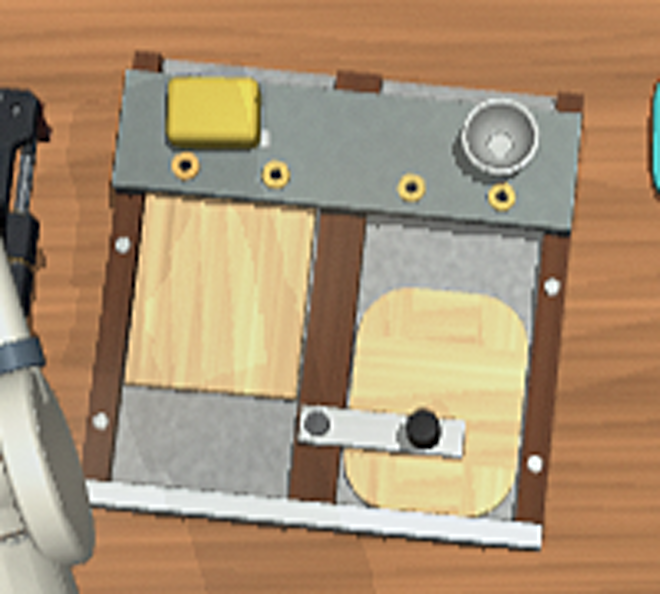

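The bar (crop (317,424) to (463,439)) is parallel to the fence, over the rounded blank. The blank is seated, and the square blank, tape and bowl are at their original pixels. Handing in.

```bash
python3 -c "
from workcell import *
print(sign_off())"
```

```text
the job is handed in; nothing more can be done
None
```

The job is handed in at about 15.5 s of the 48 s allowed. I pressed the rounded blank (right lane) with 9–12 N and drew it to the front fence. Then I pushed the bar's knob round to the right-hand stop and withdrew the arm.

**Blank:** Before the bar was swung, its rear edge measured 148–149 mm from the fence face on a 150 mm blank, so its front is at the fence to within the 2 mm calibration. It looked straight in its lane. In the last check the networks put its front edge at +1 mm (top camera) and +2 mm (scene camera).

**Bar:** The push force rose to about 11 N with no further motion, which I took as the stop. In the last top picture the bar is parallel to the fence, with its tip about 97–100 mm to the side, over the blank.

**Left alone:** In the last top picture the square blank, tape measure and bowl show at the same pixels as at the start. The wrist force was about zero after retreat.

**Disagreements:**
- **Front edge:** Earlier top-camera readings put the blank's front at +8 to +9 mm, while the rear-edge measurement and the scene camera did not.
- **Square blank:** The networks' position for it scattered by up to about 10 mm between calls. I relied on the picture there.

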